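Move a four-drive array into the four-bay docking station

ROBOT

A 6-joint arm with a two-finger parallel gripper is mounted at the origin on the work surface. World frame = base frame: x ahead of the robot, y to its left, z up, the work surface at z = 0. Lengths are in m, angles in rad, forces in N, time in s.
With the tool pointing down it reaches from about 0.25 to 0.775 m from the base axis. Payload 4 kg.
Tool frame: the origin (TCP) lies at the very end of the fingers, on their centre line; the grasp point (between the pads) lies hold_point_z behind it (hold_point_z is the distance from the TCP to the grasp point, in m); z points along the fingers, y is the direction in which the jaws open and shut (so a half turn about z gives the same grasp; the last joint's range is limited). The gripper opens to 94 mm and grips with 3 to 60 N. Pads are 16 mm wide; open, the fingers measure 119 mm over their backs; the gripper's body (75 mm by 177 mm) begins 78 mm behind the grasp point.
Start: joints at [-1.232, 0.087, 1.371, -0, 1.684, -0.103], TCP at [0.235, -0.497, 0.206] pointing down, gripper open.
Joint ranges: [-3.1, 3.1], [-0.76, 2.03], [0.27, 2.55], [-1.08, 4.22], [0.17, 2.65], [-2.57, 2.57]. Speed limits (rad/s): [2.79, 2.79, 3.14, 3.14, 3.14, 3.14].

INTERFACE

Orientations are given as [roll, pitch, yaw] about the fixed x, y, z axes, in that order (R = Rz(yaw) Ry(pitch) Rx(roll)).
In Python, from bench import * gives the robot as it stands.
- The arm moves only by the tool step_arm, never from a script. Its argument "increments" is text: rows parted by semicolons, each of 6 numbers parted by spaces: the shift along the tool's x, y, z in cm, then the turn, a rotation vector about the tool's x, y, z in rad. A call has 1 to 5 rows; each row shifts and turns the commanded pose from where the row before left it, along the tool's axes as they then stand; what a row does not reach is not made up. A row lasts 1/10 s, in which the tool goes at most 50 mm and 8.59 degrees, less where a joint would pass 70% of its speed; a pose out of reach is approached as far as the arm can. A call is refused whole if a number of a shift passes 5 or a number of a turn 0.15, either way. A call with a gripper value outside its range is refused whole. "claw" is the gripper's target within -1 to 1 (shut at 1, half-way at 0, fully open at -1), set as the call begins (left out, the last holds). The fingers move at their own pace and stop on an object; the grip force is fixed at half the most. Time passes only in rows, so rows that do not move let the fingers close. It gives the time, the measured TCP pose, the force and the opening at its end, in the units of the state.
- get_obs(): the state, without advancing time (a new reading comes with each control period).
- snapshot(name): name is "scene" or "top" or "wrist"; returns the picture (480x640x3 uint8, red, green, blue); there is no depth.
- calibration(name): a dict with "camera_matrix" (3x3 intrinsics, pixels), "eye" and "orientation" of the camera in the world; the wrist camera has in their place "tool_from_camera" (4x4, takes a point from camera to tool coordinates, whose origin is the TCP and whose axes are the flange's). Camera axes: x right, y up, looking along -z (the intrinsics and any distortion apply to the point x, -y, -z); pixel columns grow to the right and rows downward; lengths in m; the calibration is good to about 2 mm. A picture is of the moment at which its call begins: read the wrist's pose just before it. calibration takes no time and is no camera call.
- close_job(): hands the job in, once; it reports no verdict.
The state is a dict: "time": time; "joint_positions": joint angles; "qvel": joint speeds; "joint_torque": joint torques, N m; "tool_pos": TCP position; "ee_rot": TCP orientation; "wrist_force": force on the tool from outside, world axes, zero at the start; "wrist_torque": the same for the moment, N m; "width": finger opening in m.
Only numpy, scipy, OpenCV 4.12 (cv2) and the standard library are available. Lean on these libraries where they do the work, as an engineer would, in place of code of your own. Each camera call takes 0.05 s, during which the arm holds its last target. There are 200 camera calls.

TASK

Move the array's four drives from the row of white single docks into the grey four-bay docking station, keeping them in the same order from left to right as they stand now. Lower each one, connectors down, fully home in its bay with its label side still facing left, as now; do not drop them or knock them together, and leave the dish of screws where it is.

Things in the scene. Friction and masses are not known exactly. Their poses are not given: they have to be found in the camera images.
- drive_plain: Bare 3.5-inch hard drive, 102 x 26 x 147 mm high, aluminium, flat top end, about 0.6 kg. Stands on its connector end. Origin: centre of its underside; z up, x along the width, y across the 26 mm thickness; the label face (+y) looks left at the start. Gripped across y near its top.
- drive_finned: Drive in a dark grey finned heat-sink body, 102 x 26 x 147 mm high, comb-like ribs seen from above, about 0.5 kg. Stands on its connector end. Origin: centre of its underside; z up, x along the width, y across the 26 mm thickness; the label face (+y) looks left at the start. Gripped across y near its top.
- drive_adapter: Small solid-state drive in a white plastic adapter frame, 102 x 26 x 132 mm high, the shortest; the frame's top 44 mm is solid; about 0.2 kg. Stands on its connector end. Origin: centre of its underside; z up, x along the width, y across the 26 mm thickness; the label face (+y) looks left at the start. Gripped across y near its top.
- drive_carrier: Drive in a carrier with a black grille-and-latch cap on top, 102 x 26 x 156 mm high, the tallest, about 0.7 kg. Stands on its connector end. Origin: centre of its underside; z up, x along the width, y across the 26 mm thickness; the label face (+y) looks left at the start. Gripped across y near its top.
- dock_plain: White dock, fixed, 146 (x) x 70 (y) x 65 mm high, holding the bare drive at the start. Origin: centre of underside (2 mm above the bench); z up, x away from the robot, y along the row to the left. Its one bay, on the origin: floor 25 mm up, 40 mm deep. The four docks form a straight row, 80 mm apart, all turned alike (up to 0.2 rad).
- dock_finned: White dock, fixed, 146 (x) x 70 (y) x 65 mm high, holding the finned drive at the start. Origin: centre of underside (2 mm above the bench); z up, x away from the robot, y along the row to the left. Its one bay, on the origin: floor 25 mm up, 40 mm deep. The four docks form a straight row, 80 mm apart, all turned alike (up to 0.2 rad).
- dock_adapter: White dock, fixed, 146 (x) x 70 (y) x 65 mm high, holding the white adapter frame at the start. Origin: centre of underside (2 mm above the bench); z up, x away from the robot, y along the row to the left. Its one bay, on the origin: floor 25 mm up, 40 mm deep. The four docks form a straight row, 80 mm apart, all turned alike (up to 0.2 rad).
- dock_carrier: White dock, fixed, 146 (x) x 70 (y) x 65 mm high, holding the capped carrier at the start. Origin: centre of underside (2 mm above the bench); z up, x away from the robot, y along the row to the left. Its one bay, on the origin: floor 25 mm up, 40 mm deep. The four docks form a straight row, 80 mm apart, all turned alike (up to 0.2 rad).
- bank: Grey four-bay docking station, 146 x 312 x 65 mm high, fixed, empty, left or right of the docks. Origin: centre of underside; z up, x away from the robot, y along the bays to the left. Bays at x = 0, y = 114, 38, -38, -114 mm; 40 mm deep, floor 25 mm above the underside, 29 (y) x 105 mm (x) at the floor, flaring to 42 x 117 mm at the mouth. A drive fully home rests on the floor and stands by itself.
- screw_dish: Small round steel dish, 54 mm across, 24 mm high, loose, on the bench between the docks and the station. Origin: centre of its underside.

How it is judged:
At the end, for the whole second after the job is handed in: All four drives stand in the grey station, one per bay, in the same left-to-right order as the white docks they came from: each within 9 mm of its bay's centre, fully home (underside within 6 mm of the bay floor), upright and square to the bay within 0.14 rad, label side left, let go and at rest (((y of drive_plain in the frame of bank between 0.105 and 0.123 m and y of bank in the frame of drive_plain below 0 m) or (y of drive_plain in the frame of bank between 0.029 and 0.047 m and y of bank in the frame of drive_plain below 0 m) or (y of drive_plain in the frame of bank between -0.047 and -0.029 m and y of bank in the frame of drive_plain above 0 m) or (y of drive_plain in the frame of bank between -0.123 and -0.105 m and y of bank in the frame of drive_plain above 0 m)) and x of drive_plain in the frame of bank between -0.009 and 0.009 m and z of drive_plain in the frame of bank between 0.018 and 0.031 m and angle between each of drive_plain, drive_finned, drive_adapter, drive_carrier's own z axis and vertical below 0.14 rad and angle between the x axis of each of drive_plain, drive_finned, drive_adapter, drive_carrier and the x axis of bank, either way round below 0.14 rad and linear speed of each of drive_plain, drive_finned, drive_adapter, drive_carrier below 0.02 m/s and contact force between the fingers and drive_plain below 0.05 N and ((y of drive_finned in the frame of bank between 0.105 and 0.123 m and y of bank in the frame of drive_finned below 0 m) or (y of drive_finned in the frame of bank between 0.029 and 0.047 m and y of bank in the frame of drive_finned below 0 m) or (y of drive_finned in the frame of bank between -0.047 and -0.029 m and y of bank in the frame of drive_finned above 0 m) or (y of drive_finned in the frame of bank between -0.123 and -0.105 m and y of bank in the frame of drive_finned above 0 m)) and x of drive_finned in the frame of bank between -0.009 and 0.009 m and z of drive_finned in the frame of bank between 0.018 and 0.031 m and contact force between the fingers and drive_finned below 0.05 N and ((y of drive_adapter in the frame of bank between 0.105 and 0.123 m and y of bank in the frame of drive_adapter below 0 m) or (y of drive_adapter in the frame of bank between 0.029 and 0.047 m and y of bank in the frame of drive_adapter below 0 m) or (y of drive_adapter in the frame of bank between -0.047 and -0.029 m and y of bank in the frame of drive_adapter above 0 m) or (y of drive_adapter in the frame of bank between -0.123 and -0.105 m and y of bank in the frame of drive_adapter above 0 m)) and x of drive_adapter in the frame of bank between -0.009 and 0.009 m and z of drive_adapter in the frame of bank between 0.018 and 0.031 m and contact force between the fingers and drive_adapter below 0.05 N and ((y of drive_carrier in the frame of bank between 0.105 and 0.123 m and y of bank in the frame of drive_carrier below 0 m) or (y of drive_carrier in the frame of bank between 0.029 and 0.047 m and y of bank in the frame of drive_carrier below 0 m) or (y of drive_carrier in the frame of bank between -0.047 and -0.029 m and y of bank in the frame of drive_carrier above 0 m) or (y of drive_carrier in the frame of bank between -0.123 and -0.105 m and y of bank in the frame of drive_carrier above 0 m)) and x of drive_carrier in the frame of bank between -0.009 and 0.009 m and z of drive_carrier in the frame of bank between 0.018 and 0.031 m and contact force between the fingers and drive_carrier below 0.05 N and ((y of dock_plain in the frame of dock_finned below 0 m and y of drive_plain in the frame of drive_finned below 0 m) or (y of dock_plain in the frame of dock_finned above 0 m and y of drive_plain in the frame of drive_finned above 0 m)) and ((y of dock_plain in the frame of dock_adapter below 0 m and y of drive_plain in the frame of drive_adapter below 0 m) or (y of dock_plain in the frame of dock_adapter above 0 m and y of drive_plain in the frame of drive_adapter above 0 m)) and ((y of dock_plain in the frame of dock_carrier below 0 m and y of drive_plain in the frame of drive_carrier below 0 m) or (y of dock_plain in the frame of dock_carrier above 0 m and y of drive_plain in the frame of drive_carrier above 0 m)) and ((y of dock_finned in the frame of dock_adapter below 0 m and y of drive_finned in the frame of drive_adapter below 0 m) or (y of dock_finned in the frame of dock_adapter above 0 m and y of drive_finned in the frame of drive_adapter above 0 m)) and ((y of dock_finned in the frame of dock_carrier below 0 m and y of drive_finned in the frame of drive_carrier below 0 m) or (y of dock_finned in the frame of dock_carrier above 0 m and y of drive_finned in the frame of drive_carrier above 0 m)) and ((y of dock_adapter in the frame of dock_carrier below 0 m and y of drive_adapter in the frame of drive_carrier below 0 m) or (y of dock_adapter in the frame of dock_carrier above 0 m and y of drive_adapter in the frame of drive_carrier above 0 m))); the robot touches nothing.
It fails at once if a drive is dropped: it falls freely from more than about 2 cm above its seat ((height (world z) of drive_plain above 0.042 m and linear speed of drive_plain above 0.3 m/s and contact force between anything else and drive_plain below 0.05 N) or (height (world z) of drive_finned above 0.042 m and linear speed of drive_finned above 0.3 m/s and contact force between anything else and drive_finned below 0.05 N) or (height (world z) of drive_adapter above 0.042 m and linear speed of drive_adapter above 0.3 m/s and contact force between anything else and drive_adapter below 0.05 N) or (height (world z) of drive_carrier above 0.042 m and linear speed of drive_carrier above 0.3 m/s and contact force between anything else and drive_carrier below 0.05 N)).
It fails at once if a drive is knocked over (angle between any of drive_plain, drive_finned, drive_adapter, drive_carrier's own z axis and vertical above 1 rad).
It fails at once if two drives are knocked hard together (contact force between drive_plain and drive_finned above 15 N or contact force between any of drive_plain, drive_finned and drive_adapter above 15 N or contact force between any of drive_plain, drive_finned, drive_adapter and drive_carrier above 15 N).
It fails at once if the screw dish is pushed more than 25 mm from its place (distance of screw_dish from where it was at the start of the episode above 0.025 m).
It also fails if it takes over 128 s, if anything falls off the work surface, if the arm or the gripper's body presses on something with over 40 N, if the wrist force passes 120 N, or if a joint passes its speed limit or range.

## Working session

There is one attempt and no reset: what is moved stays moved. The work goes in short steps, Python scripts to look and compute and a tool call to move; the robot and the scene stay as the last step left them, time stands still between calls to the robot, and variables do not carry over. Pictures are saved under pics/ and viewed, about 12 in all and at most 16, crops included, and the job is handed in when it is done.

Besides the shell and the picture viewer there is one more tool, called after "Request:" as name(argument=value, ...) on one line, values as JSON. step_arm: Moves the arm, as the interface text tells. Its arguments: {"type":"object","properties":{"increments":{"type":"string"},"claw":{"type":"number"}},"required":["increments"]}

```bash
ls; mkdir -p pics
python3 - <<'E'
from bench import *
import cv2
o=get_obs(); print(o)
for n in ["top","scene"]:
    c=calibration(n); print(n,c)
    cv2.imwrite(f"pics/{n}0.png",snapshot(n)[:,:,::-1])
print(calibration("wrist"))
E
```

```text
pics
{'time': 0.0, 'joint_positions': array([-1.23211113e+00,  8.79220519e-02,  1.37222851e+00, -8.54037877e-06,
        1.68358585e+00, -1.03111827e-01]), 'qvel': array([ 0.00065177, -0.00035417,  0.00032573, -0.00012646,  0.00063796,
        0.00108127]), 'joint_torque': array([-2.15231994e-03, -3.40184963e+01, -3.02433443e+01,  7.15267262e-02,
        3.29796073e-02, -1.57827499e-04]), 'tool_pos': array([ 0.23496747, -0.49668578,  0.20433524]), 'ee_rot': array([-3.13945941e+00, -2.12211910e-04,  4.41795845e-01]), 'wrist_force': array([ 0.28215807, -0.5678929 ,  0.04912685]), 'wrist_torque': array([-0.0070204 ,  0.01115572, -0.01359925]), 'width': 0.09394983899025025}
top {'camera_matrix': array([[434.82509861,   0.        , 314.99934925],
       [  0.        , 434.82509861, 241.67212422],
       [  0.        ,   0.        ,   1.        ]]), 'eye': array([ 0.39455333, -0.02026412,  1.00154712]), 'orientation': array([ 0.13967384,  0.0389583 , -1.57423069])}
scene {'camera_matrix': array([[543.20976593,   0.        , 312.55660729],
       [  0.        , 543.20976593, 234.46150886],
       [  0.        ,   0.        ,   1.        ]]), 'eye': array([1.0248419 , 0.36125813, 1.02505469]), 'orientation': array([0.55201781, 0.01182972, 2.19581463])}
{'camera_matrix': array([[351.60235716,   0.        , 320.20499711],
       [  0.        , 351.60235716, 240.22330802],
       [  0.        ,   0.        ,   1.        ]]), 'tool_from_camera': array([[-1.12174856e-03,  9.69178094e-01,  2.46358609e-01,
         7.02505013e-02],
       [ 9.99999363e-01,  1.11726746e-03,  1.57967686e-04,
        -4.01949538e-04],
       [-1.22149637e-04,  2.46358630e-01, -9.69178730e-01,
        -1.77933883e-01],
       [ 0.00000000e+00,  0.00000000e+00,  0.00000000e+00,
         1.00000000e+00]])}
```

View pics/top0.png

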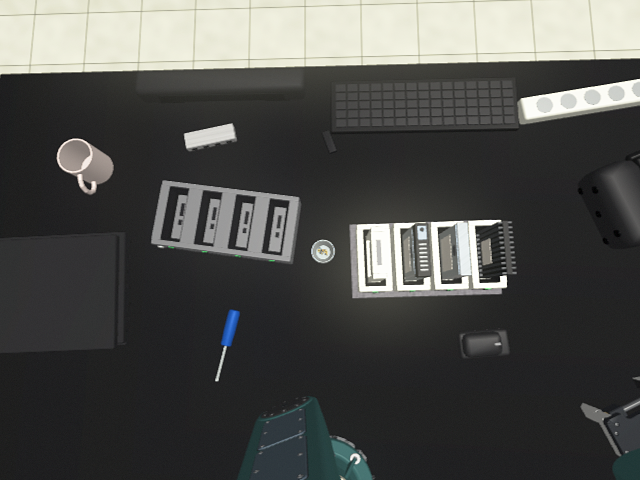

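View pics/scene0.png

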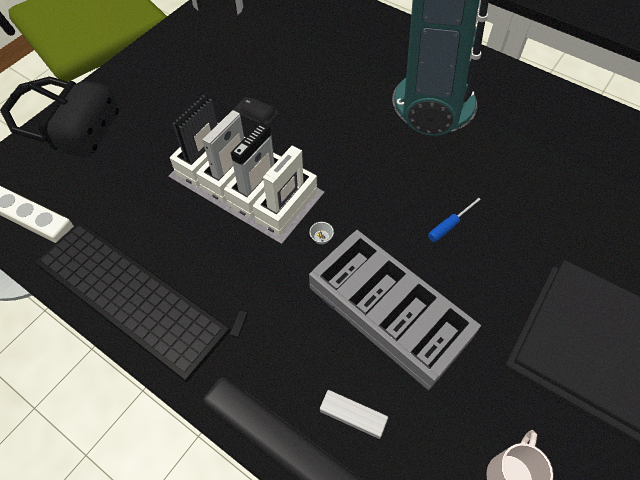

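Run:
```python
import bench
print([n for n in dir(bench) if n[0]!='_'], getattr(bench,'hold_point_z',None))
```

```text
['IKError', 'calibration', 'close_job', 'get_obs', 'hold_point_z', 'snapshot'] 0.0188
```

```bash
cat > h.py <<'E'
from bench import *
import numpy as np, cv2
from scipy.spatial.transform import Rotation as R
def campose(n,o=None):
    c=calibration(n)
    if n!="wrist": return c["camera_matrix"],R.from_euler("xyz",c["orientation"]).as_matrix(),c["eye"]
    T=c["tool_from_camera"]; W=R.from_euler("xyz",o["ee_rot"]).as_matrix()
    return c["camera_matrix"],W@T[:3,:3],W@T[:3,3]+o["tool_pos"]
def cast(cam,uv,z):
    K,M,e=cam; uv=np.atleast_2d(np.array(uv,float))
    d=np.c_[(uv[:,0]-K[0,2])/K[0,0],-(uv[:,1]-K[1,2])/K[1,1],-np.ones(len(uv))]@M.T
    return e+d*((z-e[2])/d[:,2])[:,None]
def project(cam,P):
    K,M,e=cam; p=(np.atleast_2d(P)-e)@M; p=p*[1,-1,-1]; q=p@K.T; return q[:,:2]/q[:,2:]
def go(xyz,yaw,o=None):
    "delta in tool axes (cm), rotvec"
    o=o or get_obs(); W=R.from_euler("xyz",o["ee_rot"])
    t=R.from_euler("xyz",[np.pi,0,yaw])
    print("shift cm",np.round(W.inv().apply(np.array(xyz)-o["tool_pos"])*100,2),"turn",np.round((W.inv()*t).as_rotvec(),4))
E
python3 - <<'E'
from h import *
t=campose("top")
print("bank",cast(t,[[163,181],[300,197],[294,263],[152,243]],.065).round(3))
im=cv2.imread("pics/top0.png"); m=(im.min(2)>215).astype(np.uint8); m[:200]=0;m[310:]=0;m[:,:345]=0;m[:,520:]=0
c=max(cv2.findContours(cv2.morphologyEx(m,cv2.MORPH_CLOSE,np.ones((9,9))),0,2)[0],key=cv2.contourArea)
b=cv2.boxPoints(cv2.minAreaRect(c)); print(b); P=cast(t,b,.067); print(P.round(3),P.mean(0))
print("dish",cast(t,[[322,251]],.024))
c=[0.36,-.22]
print(get_obs()["tool_pos"]); go([c[0]-.03,c[1],.33],0.05)
E
```

```text
bank [[0.667 0.358 0.065]
 [0.627 0.049 0.065]
 [0.48  0.061 0.065]
 [0.527 0.376 0.065]]
[[356.4117  223.55649]
 [504.33957 219.29959]
 [506.28256 286.81924]
 [358.3547  291.07614]]
[[ 0.565 -0.075  0.067]
 [ 0.571 -0.392  0.067]
 [ 0.427 -0.387  0.067]
 [ 0.419 -0.076  0.067]] [ 0.49550228 -0.23245241  0.067     ]
dish [[0.51075594 0.0015803  0.024     ]]
[ 0.23501406 -0.49670903  0.20439841]
shift cm [ 20.42 -20.98 -12.51] turn [-2.000e-03  2.000e-04  3.918e-01]
```

Request:
step_arm(increments="0 0 -4 0 0 0.14; 0 0 -4 0 0 0.14; 0 0 -4 0 0 0.14; 0 0 -3.6 0 0 0; 0 0 0 0 0 0")

```text
time: 0.6
tool_pos: [0.2356, -0.4983, 0.3677]
ee_rot: [3.131, -0.003, 0.022]
wrist_force: [-0.9, 0.5, 0.0]
width: 0.0938
```

Request:
step_arm(increments="3.3 -3.7 0 0 0 0; 3.3 -3.7 0 0 0 0; 3.3 -3.7 0 0 0 0; 3.3 -3.7 0 0 0 0; 3.3 -3.7 0 0 0 0")

```text
time: 1.1
tool_pos: [0.3968, -0.3068, 0.3599]
ee_rot: [-3.14, 0.002, 0.021]
wrist_force: [0.6, -0.2, 0.8]
width: 0.0942
```

Request:
step_arm(increments="3.3 -3.7 0 0 0 0; 3.3 -3.7 0 0 0 0; 0 0 0 0 0 0; 0 0 0 0 0 0; 0 0 0 0 0 0", claw=-0.2)

```text
time: 1.6
tool_pos: [0.4598, -0.2339, 0.3606]
ee_rot: [-3.141, 0.002, 0.021]
wrist_force: [0.8, -0.3, 0.2]
width: 0.0578
```

Run:
```python
from h import *
o=get_obs(); im=snapshot("wrist")[:,:,::-1]; print(o["tool_pos"],o["ee_rot"],o["width"],o["time"])
cv2.imwrite("pics/w1.png",im); np.save("w1.npy",[o["tool_pos"],o["ee_rot"]])
```

```text
[ 0.45983505 -0.23387612  0.36056679] [-3.14121594e+00  1.63054934e-03  2.06978782e-02] 0.057841127381156876 1.6
```

View pics/w1.png

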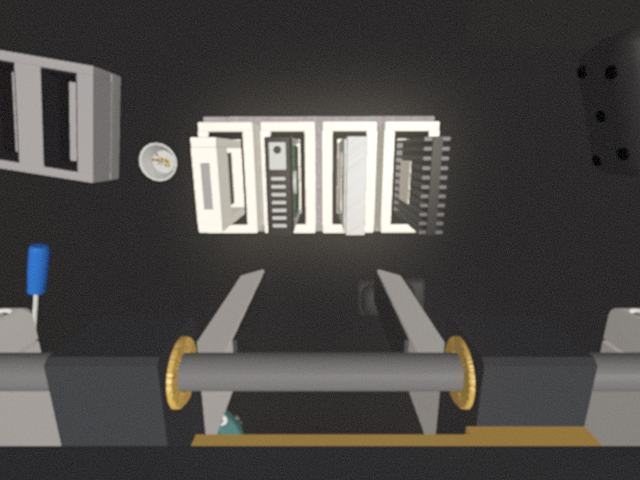

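Run:
```python
from h import *
im=cv2.imread("pics/w1.png")[100:250,180:460]
cv2.imwrite("pics/w1c.png",cv2.resize(im,None,fx=2.8,fy=2.8,interpolation=2))
```

```text
(no output)
```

View pics/w1c.png

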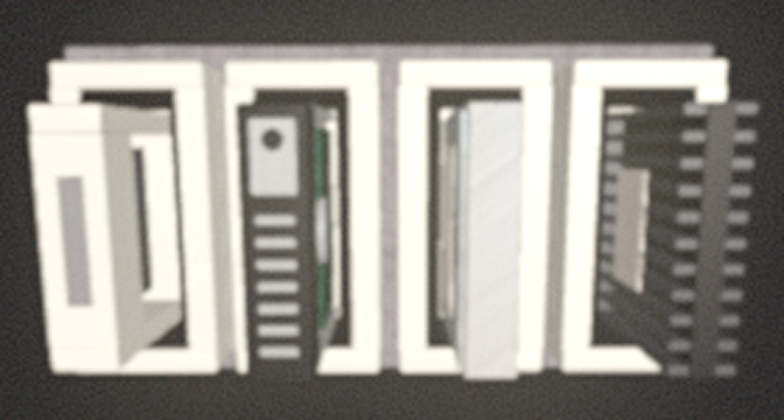

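Run:
```python
from h import *
p,e=np.load("w1.npy"); w=campose("wrist",dict(tool_pos=p,ee_rot=e))
f=lambda a:np.array(a)/2.8+[180,100]
b=cast(w,f([[50,62],[205,62],[226,62],[377,62],[400,62],[553,62],[573,62],[728,62]]),.067)
print("back x",b[:,0].round(4),"\n y",b[:,1].round(4)); 
fr=cast(w,f([[52,372],[220,372],[378,372],[393,372],[545,372],[562,372]]),.067); print("front",fr[:,:2].round(4).tolist())
bm=b.reshape(4,2,3).mean(1); print(bm.round(4),np.diff(bm[:,1]))
for n,z,q in [("ad",.159,[[27,105],[105,105],[122,372],[52,372]]),("ca",.183,[[238,105],[312,105],[318,375],[243,375]]),("pl",.174,[[460,103],[522,103],[517,378],[455,378]]),("fi",.174,[[685,103],[757,103],[735,375],[668,375]])]:
    P=cast(w,f(q),z); print(n,P.mean(0).round(4),np.ptp(P[:,0]).round(3),(P[1]-P[0])[1].round(4),(P[2]-P[3])[1].round(4), "yaw",(P[:2].mean(0)-P[2:].mean(0))[:2].round(4))
```

```text
back x [0.5619 0.5633 0.5635 0.5649 0.5651 0.5664 0.5666 0.568 ] 
 y [-0.0758 -0.1464 -0.1559 -0.2247 -0.2351 -0.3047 -0.3138 -0.3844]
front [[0.4169, -0.0672], [0.4185, -0.1498], [0.42, -0.2274], [0.4202, -0.2348], [0.4216, -0.3095], [0.4218, -0.3179]]
[[ 0.5626 -0.1111  0.067 ]
 [ 0.5642 -0.1903  0.067 ]
 [ 0.5657 -0.2699  0.067 ]
 [ 0.5673 -0.3491  0.067 ]] [-0.07918312 -0.07963254 -0.07917192]
ad [ 0.49   -0.1123  0.159 ] 0.102 -0.0289 -0.0277 yaw [0.1014 0.002 ]
ca [ 0.4934 -0.192   0.183 ] 0.097 -0.0257 -0.0278 yaw [0.0962 0.0011]
pl [ 0.4937 -0.2684  0.174 ] 0.101 -0.022 -0.0236 yaw [0.1004 0.0026]
fi [ 0.4959 -0.3502  0.174 ] 0.1 -0.0256 -0.0255 yaw [0.0993 0.0027]
```

Request:
step_arm(increments="0.5 -4.9 0 0 0 0.03; 0.5 -4.9 0 0 0 0.03; 0.5 -4.9 0 0 0 0.03; 0.5 -4.9 0 0 0 0.03; 0.5 -4.9 0 0 0 0.03")

```text
time: 2.15
tool_pos: [0.4945, 0.0104, 0.3618]
ee_rot: [3.141, -0.001, -0.133]
wrist_force: [1.3, -0.1, 0.1]
width: 0.0566
```

Request:
step_arm(increments="0.5 -4.9 0 0 0 0; 0.5 -4.9 0 0 0 0; 0.5 -4.9 0 0 0 0; 0.5 -4.9 0 0 0 0; 0 0 0 0 0 0")

```text
time: 2.65
tool_pos: [0.5403, 0.2056, 0.359]
ee_rot: [-3.141, 0.003, -0.124]
wrist_force: [0.7, -0.4, -0.2]
width: 0.0565
```

Request:
step_arm(increments="0 0 0 0 0 0; 0 0 0 0 0 0")

```text
time: 2.85
tool_pos: [0.5399, 0.2002, 0.3617]
ee_rot: [3.141, -0.0, -0.131]
wrist_force: [-0.8, -0.5, -0.3]
width: 0.0562
```

Run:
```python
from h import *
o=get_obs(); im=snapshot("wrist")[:,:,::-1]; print(o["tool_pos"],o["ee_rot"],o["width"],o["time"])
cv2.imwrite("pics/w2.png",im); np.save("w2.npy",[o["tool_pos"],o["ee_rot"]])
```

```text
[0.53993639 0.20023495 0.36168174] [ 3.14102045e+00 -3.42864811e-04 -1.31157460e-01] 0.056223541491438156 2.85
```

View pics/w2.png

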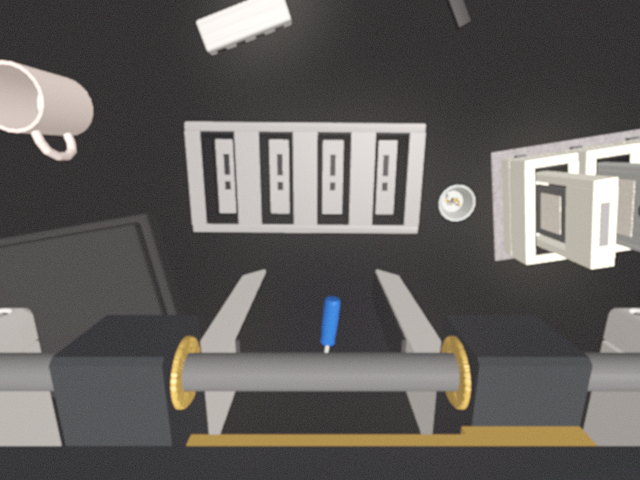

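Run:
```python
from h import *
p,e=np.load("w2.npy"); w=campose("wrist",dict(tool_pos=p,ee_rot=e))
g=cv2.cvtColor(cv2.imread("pics/w2.png"),6)
m=(g>95).astype(np.uint8); m[:110]=0;m[245:]=0;m[:,:170]=0;m[:,435:]=0
cs=cv2.findContours(m,0,2)[0]; c=max(cs,key=cv2.contourArea)
q=cv2.approxPolyDP(cv2.convexHull(c),6,True)[:,0]; print(q.tolist())
for z in (.065,.067):
    P=cast(w,q,z)[:,:2]; print(P.round(4).tolist(),P.mean(0).round(4))
    r=cv2.minAreaRect(P.astype(np.float32)*1000); print(r)
# holes (dark bays)
h,hi=cv2.findContours(m,cv2.RETR_CCOMP,2)
for k,x in enumerate(h):
    if hi[0][k][3]>=0 and cv2.contourArea(x)>800:
        b=cv2.boundingRect(x); ctr=[[b[0]+b[2]/2-.5,b[1]+b[3]/2-.5]]; print(b,cast(w,ctr,.065).round(4))
```

```text
[[426, 124], [417, 233], [192, 229], [185, 121]]
[[0.6248, 0.0514], [0.4825, 0.0722], [0.5293, 0.3799], [0.6692, 0.3575]] [0.5765 0.2152]
((576.1715698242188, 215.77842712402344), (311.254150390625, 143.7900390625), 81.69075012207031)
[[0.6248, 0.052], [0.4831, 0.0727], [0.5296, 0.3791], [0.669, 0.3568]] [0.5766 0.2151]
((576.3118896484375, 215.67385864257812), (309.94256591796875, 143.1841278076172), 81.69075012207031)
(372, 133, 38, 92) [[0.5618 0.1024 0.065 ]]
(317, 132, 34, 93) [[0.5725 0.1776 0.065 ]]
(259, 132, 35, 92) [[0.5833 0.2535 0.065 ]]
(200, 131, 39, 93) [[0.5939 0.3286 0.065 ]]
```

```bash
cat >> h.py <<'E'
def go(xyz,yaw):
    "turn (rad, first) then shift in the turned tool axes (cm)"
    o=get_obs(); W=R.from_euler("xyz",o["ee_rot"]); t=R.from_euler("xyz",[np.pi,0,yaw])
    print("t",o["time"],"pos",o["tool_pos"].round(4),"turn",np.round((W.inv()*t).as_rotvec(),3),"shift",np.round(t.inv().apply(np.array(xyz)-o["tool_pos"])*100,2),"F",o["wrist_force"].round(1),"w",o["width"].round(4))
E
python3 -c "
from h import *
go([.490,-.1115,.30],.02)"
```

```text
Traceback (most recent call last):
  File "h.py", line 23, in go
    print("t",o["time"],"pos",o["tool_pos"].round(4),"turn",np.round((W.inv()*t).as_rotvec(),3),"shift",np.round(t.inv().apply(np.array(xyz)-o["tool_pos"])*100,2),"F",o["wrist_force"].round(1),"w",o["width"].round(4))
                                                                                                                                                                                                     ^^^^^^^^^^^^^^^^
AttributeError: 'float' object has no attribute 'round'
```

```bash
sed -i 's/o\["width"\].round(4)/round(o["width"],4)/' h.py
python3 -c "
from h import *
go([.490,-.1115,.30],.02)"
```

```text
t 2.9 pos [0.5399 0.2001 0.362 ] turn [ 0.    -0.001 -0.151] shift [-5.61 31.06  6.2 ] F [ 0.2 -0.4  0.3] w 0.0565
```

Request:
step_arm(increments="0 0 0 0 0 -0.075; 0 0 0 0 0 -0.076; -0.8 4.44 0 0 0 0; -0.8 4.44 0 0 0 0; -0.8 4.44 0 0 0 0")

```text
time: 3.4
tool_pos: [0.5178, 0.0656, 0.3621]
ee_rot: [3.141, -0.001, 0.021]
wrist_force: [0.5, -0.5, -0.9]
width: 0.0568
```

Request:
step_arm(increments="-0.8 4.44 0 0 0 0; -0.8 4.44 0 0 0 0; -0.8 4.44 0 0 0 0; -0.8 4.44 4 0 0 0; 0 0 3 0 0 0")

```text
time: 3.9
tool_pos: [0.4905, -0.108, 0.2988]
ee_rot: [3.138, -0.003, 0.013]
wrist_force: [0.5, 0.0, -0.8]
width: 0.056
```

Request:
step_arm(increments="0 0 0 0 0 0; 0 0 0 0 0 0; 0 0 0 0 0 0")

```text
time: 4.2
tool_pos: [0.4925, -0.1023, 0.3011]
ee_rot: [3.14, -0.004, 0.023]
wrist_force: [0.1, 0.1, 0.0]
width: 0.0564
```

```bash
python3 -c "
from h import *
go([.490,-.1115,.120],.02)"
```

```text
t 4.2 pos [ 0.4925 -0.1023  0.3011] turn [ 0.002 -0.004  0.003] shift [-0.27  0.92 18.11] F [0.1 0.1 0. ] w 0.0564
```

Request:
step_arm(increments="-0.25 0.9 0 0 0 0; 0 0 3.5 0 0 0; 0 0 3.5 0 0 0; 0 0 3 0 0 0; 0 0 0 0 0 0")

```text
time: 4.7
tool_pos: [0.4876, -0.1104, 0.1946]
ee_rot: [-3.139, 0.007, 0.024]
wrist_force: [-0.8, -0.2, -0.5]
width: 0.0563
```

Request:
step_arm(increments="0 0 0 0 0 0; 0 0 0 0 0 0")

```text
time: 4.9
tool_pos: [0.4912, -0.1117, 0.2014]
ee_rot: [3.14, -0.005, 0.023]
wrist_force: [-0.1, 0.0, -0.0]
width: 0.0564
```

```bash
python3 -c "
from h import *
go([.490,-.1115,.120],.02)
cv2.imwrite('pics/w3.png',snapshot('wrist')[:,:,::-1])"
```

```text
t 4.9 pos [ 0.4912 -0.1117  0.2014] turn [ 0.002 -0.005  0.003] shift [-0.12 -0.02  8.14] F [-0.1  0.  -0. ] w 0.0564
```

View pics/w3.png

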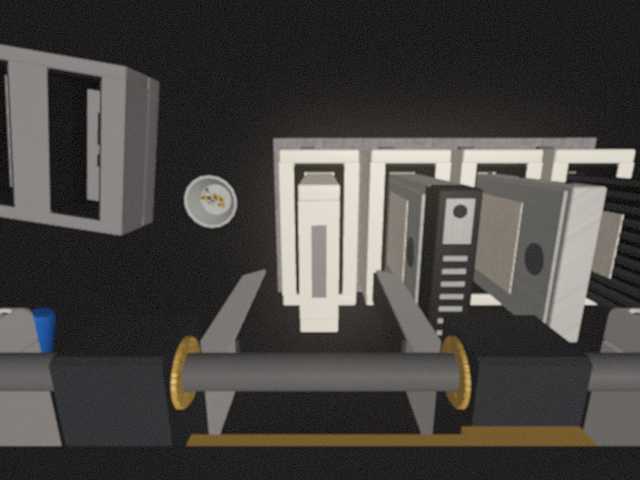

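Request:
step_arm(increments="-0.1 0 3 0 0 0; 0 0 3 0 0 0; 0 0 2.1 0 0 0; 0 0 0 0 0 0; 0 0 0 0 0 0")

```text
time: 5.45
tool_pos: [0.4897, -0.1116, 0.1191]
ee_rot: [3.141, -0.002, 0.023]
wrist_force: [-0.2, 0.1, 0.1]
width: 0.0566
```

Request:
step_arm(increments="0 0 0 0 0 0; 0 0 0 0 0 0; 0 0 0 0 0 0; 0 0 0 0 0 0; 0 0 0 0 0 0", claw=1)

```text
time: 5.95
tool_pos: [0.489, -0.1113, 0.1179]
ee_rot: [3.141, -0.001, 0.023]
wrist_force: [-0.8, -0.3, 0.9]
width: 0.0258
```

Request:
step_arm(increments="0 0 -2 0 0 0; 0 0 -2 0 0 0; 0 0 -3 0 0 0; 0 0 -3 0 0 0; 0 0 0 0 0 0")

```text
time: 6.45
tool_pos: [0.4908, -0.112, 0.2217]
ee_rot: [3.138, -0.008, 0.023]
wrist_force: [-0.2, 0.1, -1.0]
width: 0.0261
```

```bash
python3 -c "
from h import *
go([.5929,.3283,.22],-.142)"
```

```text
t 6.45 pos [ 0.4908 -0.112   0.2217] turn [ 0.002 -0.008  0.165] shift [  3.88 -45.03   0.17] F [-0.2  0.1 -1. ] w 0.0261
```

Request:
step_arm(increments="0 -1.5 0 0 0 0.055; 0.3 -3 0 0 0 0.055; 0.3 -3.5 0 0 0 0.055; 0.3 -3.5 0 0 0 0; 0.3 -3.5 0 0 0 0")

```text
time: 6.95
tool_pos: [0.5133, 0.038, 0.2146]
ee_rot: [3.141, 0.004, -0.143]
wrist_force: [0.3, -0.2, -1.7]
width: 0.0259
```

Request:
step_arm(increments="0.3 -3.5 0 0 0 0; 0.3 -3.5 0 0 0 0; 0.3 -3.5 0 0 0 0; 0.3 -3.5 0 0 0 0; 0.3 -3.5 0 0 0 0")

```text
time: 7.45
tool_pos: [0.5531, 0.209, 0.2143]
ee_rot: [3.14, 0.004, -0.142]
wrist_force: [0.4, 0.1, -1.5]
width: 0.0258
```

Request:
step_arm(increments="0.3 -3.5 0 0 0 0; 0.3 -3.5 0 0 0 0; 0 -3 0 0 0 0; 0 0 0 0 0 0; 0 0 0 0 0 0")

```text
time: 7.95
tool_pos: [0.5731, 0.3059, 0.2143]
ee_rot: [3.138, 0.004, -0.141]
wrist_force: [-0.6, -0.4, -1.3]
width: 0.0261
```

```bash
python3 -c "
from h import *
go([.5929,.3283,.117],-.142)"
```

```text
t 7.95 pos [0.5731 0.3059 0.2143] turn [0.003 0.004 0.001] shift [ 1.64 -2.5   9.73] F [-0.6 -0.4 -1.3] w 0.0261
```

Request:
step_arm(increments="0.8 -1.25 0 0 0 0; 0.8 -1.25 0 0 0 0; 0 0 2 0 0 0; 0 0 2 0 0 0; 0 0 0 0 0 0")

```text
time: 8.45
tool_pos: [0.5915, 0.3259, 0.1722]
ee_rot: [3.136, 0.007, -0.144]
wrist_force: [-0.9, 0.3, -2.9]
width: 0.0256
```

Request:
step_arm(increments="0 0 0 0 0 0; 0 0 0 0 0 0")

```text
time: 8.65
tool_pos: [0.5939, 0.3279, 0.1787]
ee_rot: [-3.141, -0.002, -0.143]
wrist_force: [0.0, 0.1, -2.0]
width: 0.0261
```

```bash
python3 -c "
from h import *
go([.5929,.3283,.117],-.142)
cv2.imwrite('pics/w4.png',snapshot('wrist')[:,:,::-1])"
```

```text
t 8.65 pos [0.5939 0.3279 0.1787] turn [-0.001 -0.002 -0.001] shift [-0.1  -0.02  6.17] F [ 0.   0.1 -2. ] w 0.0261
```

View pics/w4.png

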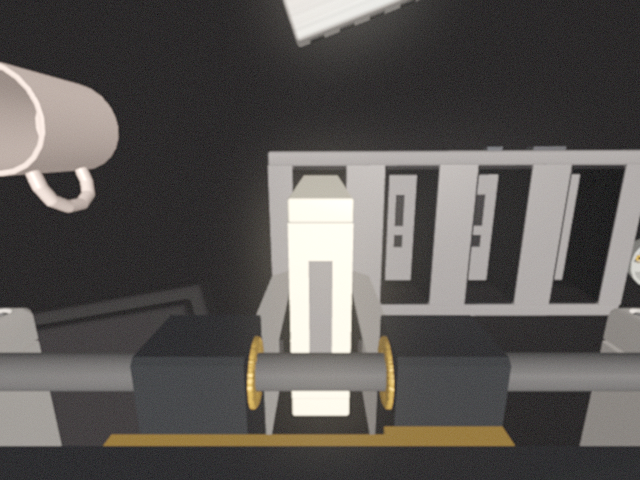

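Request:
step_arm(increments="-0.1 0 1.5 0 0 0; 0 0 1.5 0 0 0; 0 0 1.5 0 0 0; 0 0 0 0 0 0; 0 0 0 0 0 0")

```text
time: 9.2
tool_pos: [0.5916, 0.3283, 0.1306]
ee_rot: [3.14, 0.002, -0.142]
wrist_force: [-1.5, -0.8, -2.0]
width: 0.0261
```

Request:
step_arm(increments="0 0 0.6 0 0 0; 0 0 0.6 0 0 0; 0 0 0.3 0 0 0; 0 0 0 0 0 0; 0 0 0 0 0 0")

```text
time: 9.7
tool_pos: [0.5917, 0.3287, 0.1164]
ee_rot: [3.141, 0.002, -0.142]
wrist_force: [-2.8, 0.1, -3.5]
width: 0.0261
```

Request:
step_arm(increments="0 0 0.2 0 0 0; 0 0 0 0 0 0; 0 0 0 0 0 0")

```text
time: 10.0
tool_pos: [0.5917, 0.3287, 0.1159]
ee_rot: [3.142, 0.001, -0.142]
wrist_force: [-5.8, 0.4, 0.0]
width: 0.0258
```

Request:
step_arm(increments="0 0 0 0 0 0; 0 0 0 0 0 0; 0 0 0 0 0 0; 0 0 0 0 0 0; 0 0 0 0 0 0", claw=-0.1)

```text
time: 10.5
tool_pos: [0.5928, 0.3285, 0.1155]
ee_rot: [-3.141, -0.001, -0.142]
wrist_force: [0.5, -0.0, 1.0]
width: 0.0514
```

Request:
step_arm(increments="0 0 -2 0 0 0; 0 0 -3.5 0 0 0; 0 0 -3.5 0 0 0; 0 0 -4 0 0 0; 0 0 0 0 0 0")

```text
time: 11.0
tool_pos: [0.5948, 0.3296, 0.2538]
ee_rot: [-3.134, -0.012, -0.142]
wrist_force: [-0.4, -0.5, 1.5]
width: 0.0513
```

```bash
python3 -c "
from h import *
go([.4925,-.191,.25],.02)
cv2.imwrite('pics/w5.png',snapshot('wrist')[:,:,::-1])"
```

```text
t 11.0 pos [0.5948 0.3296 0.2538] turn [-0.006 -0.013 -0.162] shift [-11.27  51.85   0.38] F [-0.4 -0.5  1.5] w 0.0513
```

View pics/w5.png

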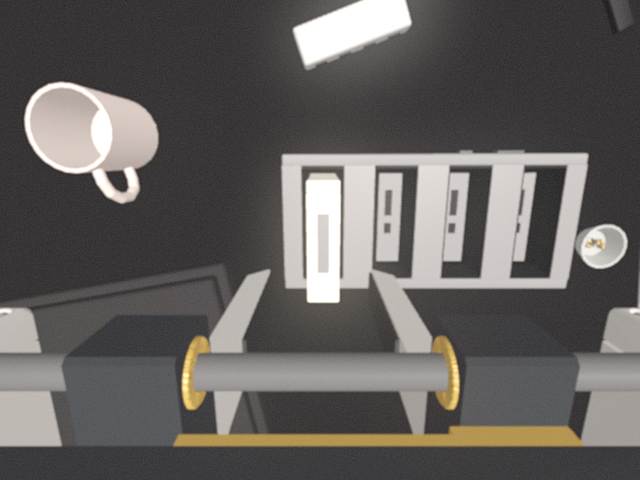

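Request:
step_arm(increments="0 2 0 0 0 -0.08; -0.6 3.8 0 0 0 -0.08; -0.95 4.2 0 0 0 0; -0.95 4.2 0 0 0 0; -0.95 4.2 0 0 0 0")

```text
time: 11.55
tool_pos: [0.5537, 0.1431, 0.2428]
ee_rot: [3.141, 0.003, 0.018]
wrist_force: [1.0, -0.5, 0.9]
width: 0.0516
```

Request:
step_arm(increments="-0.95 4.2 0 0 0 0; -0.95 4.2 0 0 0 0; -0.95 4.2 0 0 0 0; -0.95 4.2 0 0 0 0; -0.95 4.2 0 0 0 0")

```text
time: 12.05
tool_pos: [0.5098, -0.0675, 0.2431]
ee_rot: [-3.141, 0.003, 0.018]
wrist_force: [1.2, -0.5, 0.8]
width: 0.0514
```

Request:
step_arm(increments="-0.9 4.2 0 0 0 0; -0.9 4 0 0 0 0; 0 0 0 0 0 0; 0 0 0 0 0 0")

```text
time: 12.45
tool_pos: [0.4938, -0.1488, 0.2435]
ee_rot: [-3.14, 0.003, 0.016]
wrist_force: [0.5, 0.7, 0.1]
width: 0.0518
```

```bash
python3 -c "
from h import *
go([.4925,-.191,.143],.02)"
```

```text
t 12.45 pos [ 0.4938 -0.1488  0.2435] turn [-0.002  0.003 -0.004] shift [-0.22  4.22 10.05] F [0.5 0.7 0.1] w 0.0518
```

Request:
step_arm(increments="-0.2 2.2 0 0 0 0; 0 2 0 0 0 0; 0 0 2 0 0 0; 0 0 0 0 0 0; 0 0 0 0 0 0")

```text
time: 12.95
tool_pos: [0.4933, -0.1889, 0.2244]
ee_rot: [-3.14, 0.002, 0.02]
wrist_force: [-0.1, -0.7, -0.2]
width: 0.0516
```

```bash
python3 -c "
from h import *
go([.4925,-.191,.143],.02)"
```

```text
t 12.95 pos [ 0.4933 -0.1889  0.2244] turn [-0.001  0.002 -0.   ] shift [-0.08  0.21  8.14] F [-0.1 -0.7 -0.2] w 0.0516
```

Request:
step_arm(increments="-0.1 0.2 2 0 0 0; 0 0 3 0 0 0; 0 0 3.1 0 0 0; 0 0 0 0 0 0; 0 0 0 0 0 0")

```text
time: 13.45
tool_pos: [0.4928, -0.1918, 0.1451]
ee_rot: [3.142, -0.0, 0.019]
wrist_force: [0.5, -0.0, 0.8]
width: 0.0517
```

Request:
step_arm(increments="0 0 0 0 0 0; 0 0 0 0 0 0; 0 0 0 0 0 0; 0 0 0 0 0 0; 0 0 0 0 0 0", claw=1)

```text
time: 13.95
tool_pos: [0.493, -0.1918, 0.1455]
ee_rot: [-3.141, -0.002, 0.018]
wrist_force: [-0.0, 3.1, 4.8]
width: 0.0259
```

Request:
step_arm(increments="0 0 -2 0 0 0; 0 0 -2 0 0 0; 0 0 -3 0 0 0; 0 0 -3 0 0 0; 0 0 0 0 0 0")

```text
time: 14.45
tool_pos: [0.4937, -0.1936, 0.2472]
ee_rot: [3.138, -0.005, 0.017]
wrist_force: [0.9, -0.3, -6.3]
width: 0.0255
```

```bash
python3 -c "
from h import *
go([.5815,.2530,.24],-.142)"
```

```text
t 14.45 pos [ 0.4937 -0.1936  0.2472] turn [ 0.003 -0.005  0.159] shift [  2.37 -45.45   0.72] F [ 0.9 -0.3 -6.3] w 0.0255
```

Request:
step_arm(increments="0 -2 0 0 0 0.053; 0.2 -3 0 0 0 0.053; 0.25 -3.6 0 0 0 0.053; 0.25 -3.6 0 0 0 0; 0.25 -3.6 0 0 0 0")

```text
time: 14.95
tool_pos: [0.5146, -0.0351, 0.2401]
ee_rot: [3.141, 0.006, -0.142]
wrist_force: [0.5, -0.8, -7.4]
width: 0.0259
```

Request:
step_arm(increments="0.25 -3.6 0 0 0 0; 0.25 -3.6 0 0 0 0; 0.25 -3.6 0 0 0 0; 0.25 -3.6 0 0 0 0; 0.25 -3.6 0 0 0 0")

```text
time: 15.45
tool_pos: [0.5525, 0.1411, 0.2398]
ee_rot: [3.139, 0.006, -0.142]
wrist_force: [0.7, -0.6, -8.3]
width: 0.0257
```

Request:
step_arm(increments="0.25 -3.6 0 0 0 0; 0.25 -3.6 0 0 0 0; 0.25 -3 0 0 0 0; 0 0 0 0 0 0; 0 0 0 0 0 0")

```text
time: 15.95
tool_pos: [0.5742, 0.2399, 0.2398]
ee_rot: [3.137, 0.006, -0.14]
wrist_force: [0.1, -0.6, -7.0]
width: 0.0258
```

```bash
python3 -c "
from h import *
go([.5815,.2530,.143],-.142)"
```

```text
t 15.95 pos [0.5742 0.2399 0.2398] turn [0.004 0.006 0.002] shift [ 0.54 -1.4   9.68] F [ 0.1 -0.6 -7. ] w 0.0258
```

Request:
step_arm(increments="0.5 -1.4 0 0 0 0; 0 0 2 0 0 0; 0 0 2 0 0 0; 0 0 0 0 0 0; 0 0 0 0 0 0")

```text
time: 16.45
tool_pos: [0.5816, 0.2518, 0.2027]
ee_rot: [3.139, 0.003, -0.143]
wrist_force: [1.3, -1.0, -7.0]
width: 0.0259
```

Request:
step_arm(increments="0 0 0 0 0 0; 0 0 0 0 0 0")

```text
time: 16.65
tool_pos: [0.583, 0.253, 0.206]
ee_rot: [-3.14, -0.003, -0.142]
wrist_force: [-0.3, -0.1, -6.8]
width: 0.0262
```

```bash
python3 -c "
from h import *
go([.5815,.2530,.143],-.142)
cv2.imwrite('pics/w6.png',snapshot('wrist')[:,:,::-1])"
```

```text
t 16.65 pos [0.583 0.253 0.206] turn [-0.001 -0.003  0.   ] shift [-0.14  0.03  6.3 ] F [-0.3 -0.1 -6.8] w 0.0262
```

View pics/w6.png

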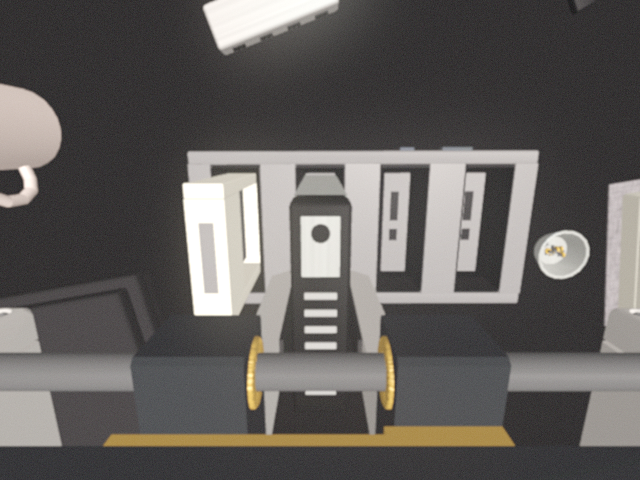

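Request:
step_arm(increments="-0.1 0 1.5 0 0 0; 0 0 1.5 0 0 0; 0 0 1.5 0 0 0; 0 0 0 0 0 0; 0 0 0 0 0 0")

```text
time: 17.2
tool_pos: [0.5805, 0.2532, 0.1577]
ee_rot: [3.14, 0.003, -0.141]
wrist_force: [-0.7, -0.5, -6.4]
width: 0.0257
```

Request:
step_arm(increments="0 0 0.6 0 0 0; 0 0 0.6 0 0 0; 0 0 0.4 0 0 0; 0 0 0 0 0 0; 0 0 0 0 0 0")

```text
time: 17.7
tool_pos: [0.5817, 0.2534, 0.1438]
ee_rot: [-3.141, -0.001, -0.141]
wrist_force: [0.3, -0.8, -4.6]
width: 0.0259
```

Request:
step_arm(increments="0 0 0.2 0 0 0; 0 0 0 0 0 0; 0 0 0 0 0 0")

```text
time: 18.0
tool_pos: [0.5822, 0.2533, 0.1437]
ee_rot: [-3.141, -0.003, -0.141]
wrist_force: [0.2, -0.9, 5.6]
width: 0.026
```

Request:
step_arm(increments="0 0 0 0 0 0; 0 0 0 0 0 0; 0 0 0 0 0 0; 0 0 0 0 0 0; 0 0 0 0 0 0", claw=-0.1)

```text
time: 18.5
tool_pos: [0.5811, 0.2535, 0.1409]
ee_rot: [3.141, 0.001, -0.141]
wrist_force: [-0.4, 0.1, 0.5]
width: 0.0515
```

Request:
step_arm(increments="0 0 -2 0 0 0; 0 0 -3.5 0 0 0; 0 0 -3.5 0 0 0; 0 0 -2 0 0 0; 0 0 0 0 0 0")

```text
time: 19.0
tool_pos: [0.5828, 0.254, 0.2559]
ee_rot: [-3.138, -0.008, -0.141]
wrist_force: [0.4, -1.0, -0.2]
width: 0.0518
```

```bash
python3 -c "
from h import *
go([.494,-.270,.24],.02)"
```

```text
t 19.0 pos [0.5828 0.254  0.2559] turn [-0.003 -0.008 -0.161] shift [-9.93 52.21  1.59] F [ 0.4 -1.  -0.2] w 0.0518
```

Request:
step_arm(increments="0 2 0 0 0 -0.08; -0.6 3.8 0 0 0 -0.08; -0.85 4.2 0 0 0 0; -0.85 4.2 0 0 0 0; -0.85 4.2 0 0 0 0")

```text
time: 19.5
tool_pos: [0.5457, 0.0682, 0.2489]
ee_rot: [3.141, 0.003, 0.019]
wrist_force: [-0.0, -0.6, -0.3]
width: 0.0521
```

Request:
step_arm(increments="-0.85 4.2 0 0 0 0; -0.85 4.2 0 0 0 0; -0.85 4.2 0 0 0 0; -0.85 4.2 0 0 0 0; -0.85 4.2 0 0 0 0")

```text
time: 20.0
tool_pos: [0.5072, -0.1425, 0.2491]
ee_rot: [-3.14, 0.003, 0.019]
wrist_force: [0.8, 0.4, 0.4]
width: 0.0519
```

Request:
step_arm(increments="-0.85 4.2 0 0 0 0; -0.85 4.2 0 0 0 0; -0.85 4.2 0 0 0 0; 0 0 0 0 0 0; 0 0 0 0 0 0")

```text
time: 20.5
tool_pos: [0.4845, -0.2678, 0.2491]
ee_rot: [-3.139, 0.003, 0.017]
wrist_force: [-0.6, -0.2, -0.5]
width: 0.0518
```

```bash
python3 -c "
from h import *
go([.494,-.270,.135],.02)"
```

```text
t 20.5 pos [ 0.4845 -0.2678  0.2491] turn [-0.003  0.003 -0.003] shift [ 0.94  0.23 11.41] F [-0.6 -0.2 -0.5] w 0.0518
```

Request:
step_arm(increments="0.9 0.2 0 0 0 0; 0 0 2 0 0 0; 0 0 2 0 0 0; 0 0 0 0 0 0; 0 0 0 0 0 0")

```text
time: 21.0
tool_pos: [0.495, -0.2682, 0.2112]
ee_rot: [-3.141, 0.0, 0.021]
wrist_force: [0.1, -0.7, 0.7]
width: 0.052
```

```bash
python3 -c "
from h import *
go([.494,-.270,.135],.02)"
```

```text
t 21.0 pos [ 0.495  -0.2682  0.2112] turn [-0.001  0.     0.001] shift [-0.1   0.18  7.62] F [ 0.1 -0.7  0.7] w 0.052
```

Request:
step_arm(increments="-0.1 0.1 2 0 0 0; 0 0 3 0 0 0; 0 0 2.6 0 0 0; 0 0 0 0 0 0; 0 0 0 0 0 0")

```text
time: 21.5
tool_pos: [0.4941, -0.2705, 0.1367]
ee_rot: [3.141, -0.001, 0.019]
wrist_force: [0.0, -0.4, 0.3]
width: 0.0517
```

Request:
step_arm(increments="0 0 0 0 0 0; 0 0 0 0 0 0; 0 0 0 0 0 0; 0 0 0 0 0 0; 0 0 0 0 0 0", claw=1)

```text
time: 22.0
tool_pos: [0.4939, -0.2707, 0.1365]
ee_rot: [3.141, -0.002, 0.019]
wrist_force: [0.3, 0.5, 3.5]
width: 0.0256
```

Request:
step_arm(increments="0 0 -2 0 0 0; 0 0 -2 0 0 0; 0 0 -3 0 0 0; 0 0 -3 0 0 0; 0 0 0 0 0 0")

```text
time: 22.5
tool_pos: [0.4947, -0.2715, 0.2383]
ee_rot: [3.138, -0.005, 0.019]
wrist_force: [0.4, 0.4, -5.5]
width: 0.0262
```

```bash
python3 -c "
from h import *
go([.5708,.1778,.235],-.142)"
```

```text
t 22.5 pos [ 0.4947 -0.2715  0.2383] turn [ 0.003 -0.005  0.161] shift [  1.18 -45.55   0.33] F [ 0.4  0.4 -5.5] w 0.0262
```

Request:
step_arm(increments="0 -2 0 0 0 0.053; 0.2 -3 0 0 0 0.053; 0.2 -3.7 0 0 0 0.053; 0.2 -3.7 0 0 0 0; 0.2 -3.7 0 0 0 0")

```text
time: 23.0
tool_pos: [0.5142, -0.1096, 0.2311]
ee_rot: [-3.141, 0.006, -0.141]
wrist_force: [0.6, -0.3, -6.7]
width: 0.0259
```

Request:
step_arm(increments="0.2 -3.7 0 0 0 0; 0.2 -3.7 0 0 0 0; 0.2 -3.7 0 0 0 0; 0.2 -3.7 0 0 0 0; 0.2 -3.7 0 0 0 0")

```text
time: 23.5
tool_pos: [0.55, 0.072, 0.231]
ee_rot: [3.14, 0.006, -0.14]
wrist_force: [0.7, -0.3, -8.0]
width: 0.0259
```

Request:
step_arm(increments="0.2 -3.7 0 0 0 0; 0.2 -3.7 0 0 0 0; 0.2 -3 0 0 0 0; 0 0 0 0 0 0; 0 0 0 0 0 0")

```text
time: 24.0
tool_pos: [0.5705, 0.1728, 0.2312]
ee_rot: [3.138, 0.006, -0.139]
wrist_force: [-0.9, -0.6, -8.0]
width: 0.026
```

```bash
python3 -c "
from h import *
go([.5708,.1778,.134],-.142)"
```

```text
t 24.0 pos [0.5705 0.1728 0.2312] turn [0.003 0.006 0.003] shift [-0.04 -0.5   9.72] F [-0.9 -0.6 -8. ] w 0.026
```

Request:
step_arm(increments="0 -0.5 0 0 0 0; 0 0 2 0 0 0; 0 0 2 0 0 0; 0 0 0 0 0 0; 0 0 0 0 0 0")

```text
time: 24.5
tool_pos: [0.5721, 0.1768, 0.1946]
ee_rot: [3.141, 0.002, -0.142]
wrist_force: [0.4, 0.3, -5.7]
width: 0.0259
```

Request:
step_arm(increments="0 0 0 0 0 0; 0 0 0 0 0 0")

```text
time: 24.7
tool_pos: [0.5733, 0.1776, 0.197]
ee_rot: [-3.141, -0.003, -0.141]
wrist_force: [0.8, 0.1, -7.6]
width: 0.0262
```

```bash
python3 -c "
from h import *
go([.5708,.1778,.134],-.142)
cv2.imwrite('pics/w7.png',snapshot('wrist')[:,:,::-1])"
```

```text
t 24.7 pos [0.5733 0.1776 0.197 ] turn [-0.001 -0.003  0.001] shift [-0.25  0.01  6.3 ] F [ 0.8  0.1 -7.6] w 0.0262
```

View pics/w7.png

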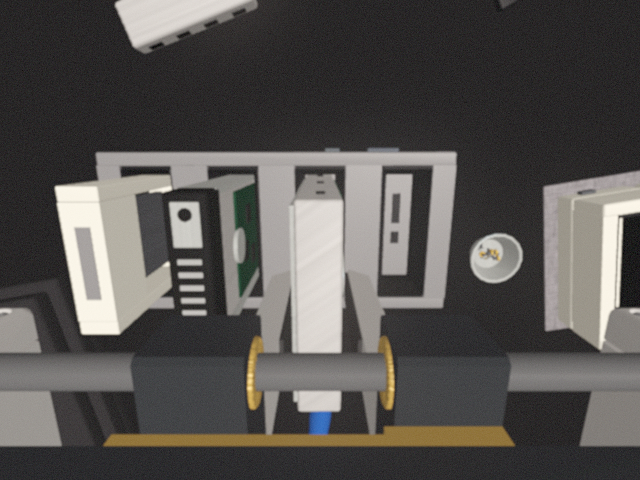

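Drive is centred over its bay (bay columns about 296–346, drive about 291–343), and the adapter and carrier stand straight. Lowering.

Request:
step_arm(increments="-0.2 0 1.5 0 0 0; 0 0 1.5 0 0 0; 0 0 1.5 0 0 0; 0 0 0 0 0 0; 0 0 0 0 0 0")

```text
time: 25.25
tool_pos: [0.5701, 0.1779, 0.1493]
ee_rot: [3.141, 0.002, -0.14]
wrist_force: [0.2, 0.5, -6.3]
width: 0.0258
```

Request:
step_arm(increments="0 0 0.6 0 0 0; 0 0 0.6 0 0 0; 0 0 0.4 0 0 0; 0 0 0 0 0 0; 0 0 0 0 0 0")

```text
time: 25.75
tool_pos: [0.571, 0.1779, 0.1346]
ee_rot: [-3.141, -0.002, -0.14]
wrist_force: [1.5, 0.2, -6.5]
width: 0.0259
```

Request:
step_arm(increments="0 0 0.1 0 0 0; 0 0 0 0 0 0; 0 0 0 0 0 0")

```text
time: 26.05
tool_pos: [0.5712, 0.1779, 0.1345]
ee_rot: [-3.141, -0.002, -0.14]
wrist_force: [0.2, -0.9, 0.3]
width: 0.0262
```

Contact at the expected height; release.

Request:
step_arm(increments="0 0 0 0 0 0; 0 0 0 0 0 0; 0 0 0 0 0 0; 0 0 0 0 0 0; 0 0 0 0 0 0", claw=-0.1)

```text
time: 26.55
tool_pos: [0.5705, 0.178, 0.1333]
ee_rot: [3.142, -0.0, -0.14]
wrist_force: [0.1, -0.5, -0.0]
width: 0.0513
```

Request:
step_arm(increments="0 0 -2 0 0 0; 0 0 -3.5 0 0 0; 0 0 -3.5 0 0 0; 0 0 -2.5 0 0 0; 0 0 0 0 0 0")

```text
time: 27.05
tool_pos: [0.5724, 0.1784, 0.2535]
ee_rot: [-3.138, -0.009, -0.14]
wrist_force: [0.7, 1.0, 0.7]
width: 0.0517
```

```bash
python3 -c "
from h import *
go([.4955,-.3495,.24],.02)"
```

```text
t 27.05 pos [0.5724 0.1784 0.2535] turn [-0.003 -0.009 -0.16 ] shift [-8.74 52.63  1.35] F [0.7 1.  0.7] w 0.0517
```

Request:
step_arm(increments="0 2 0 0 0 -0.08; -0.6 3.8 0 0 0 -0.08; -0.65 4.2 0 0 0 0; -0.65 4.2 0 0 0 0; -0.65 4.2 0 0 0 0")

```text
time: 27.55
tool_pos: [0.5413, -0.007, 0.2459]
ee_rot: [-3.141, 0.003, 0.02]
wrist_force: [0.4, -0.4, -0.1]
width: 0.0513
```

Request:
step_arm(increments="-0.65 4.2 0 0 0 0; -0.65 4.2 0 0 0 0; -0.65 4.2 0 0 0 0; -0.65 4.2 0 0 0 0; -0.65 4.2 0 0 0 0")

```text
time: 28.05
tool_pos: [0.513, -0.2177, 0.246]
ee_rot: [-3.14, 0.003, 0.02]
wrist_force: [-0.5, -0.6, -0.4]
width: 0.0518
```

Request:
step_arm(increments="-0.65 4.2 0 0 0 0; -0.65 4.2 0 0 0 0; -0.65 4.5 0 0 0 0; 0 0 0 0 0 0; 0 0 0 0 0 0")

```text
time: 28.55
tool_pos: [0.4963, -0.3461, 0.2456]
ee_rot: [-3.138, 0.003, 0.018]
wrist_force: [-0.1, 0.1, 0.2]
width: 0.0518
```

```bash
python3 -c "
from h import *
go([.4955,-.3495,.135],.02)"
```

```text
t 28.55 pos [ 0.4963 -0.3461  0.2456] turn [-0.003  0.003 -0.002] shift [-0.08  0.34 11.06] F [-0.1  0.1  0.2] w 0.0518
```

Request:
step_arm(increments="-0.1 0.2 2 0 0 0; 0 0 2 0 0 0; 0 0 0 0 0 0; 0 0 0 0 0 0; 0 0 0 0 0 0")

```text
time: 29.05
tool_pos: [0.4969, -0.3472, 0.2097]
ee_rot: [3.14, -0.002, 0.021]
wrist_force: [0.5, -0.1, 0.6]
width: 0.0511
```

```bash
python3 -c "
from h import *
go([.4955,-.3495,.135],.02)"
```

```text
t 29.05 pos [ 0.4969 -0.3472  0.2097] turn [ 0.001 -0.002  0.001] shift [-0.14  0.23  7.47] F [ 0.5 -0.1  0.6] w 0.0511
```

Request:
step_arm(increments="-0.1 0.2 2 0 0 0; 0 0 3 0 0 0; 0 0 2.4 0 0 0; 0 0 0 0 0 0; 0 0 0 0 0 0")

```text
time: 29.55
tool_pos: [0.4957, -0.3499, 0.1355]
ee_rot: [3.141, -0.001, 0.02]
wrist_force: [0.1, -0.2, 0.2]
width: 0.0516
```

Request:
step_arm(increments="0 0 0 0 0 0; 0 0 0 0 0 0; 0 0 0 0 0 0; 0 0 0 0 0 0; 0 0 0 0 0 0", claw=1)

```text
time: 30.05
tool_pos: [0.4956, -0.3503, 0.1355]
ee_rot: [3.14, -0.002, 0.02]
wrist_force: [0.3, -0.0, 3.4]
width: 0.0258
```

Request:
step_arm(increments="0 0 -2 0 0 0; 0 0 -2 0 0 0; 0 0 -3 0 0 0; 0 0 -3 0 0 0; 0 0 0 0 0 0")

```text
time: 30.55
tool_pos: [0.4965, -0.3507, 0.2378]
ee_rot: [3.137, -0.005, 0.02]
wrist_force: [1.1, -0.9, -4.9]
width: 0.0262
```

```bash
python3 -c "
from h import *
go([.5601,.1025,.235],-.142)"
```

```text
t 30.55 pos [ 0.4965 -0.3507  0.2378] turn [ 0.004 -0.005  0.162] shift [ -0.12 -45.77   0.28] F [ 1.1 -0.9 -4.9] w 0.0262
```

Request:
step_arm(increments="0 -2 0 0 0 0.053; 0.1 -3 0 0 0 0.053; 0.1 -3.7 0 0 0 0.053; 0.1 -3.7 0 0 0 0; 0.1 -3.7 0 0 0 0")

```text
time: 31.05
tool_pos: [0.512, -0.1881, 0.2303]
ee_rot: [-3.14, 0.006, -0.14]
wrist_force: [1.1, 0.3, -5.6]
width: 0.0257
```

Request:
step_arm(increments="0.1 -3.7 0 0 0 0; 0.1 -3.7 0 0 0 0; 0.1 -3.7 0 0 0 0; 0.1 -3.7 0 0 0 0; 0.1 -3.7 0 0 0 0")

```text
time: 31.55
tool_pos: [0.5426, -0.0058, 0.2305]
ee_rot: [3.141, 0.006, -0.139]
wrist_force: [0.3, -0.5, -6.0]
width: 0.0261
```

Request:
step_arm(increments="0.1 -3.7 0 0 0 0; 0 -3.7 0 0 0 0; 0 -3 0 0 0 0; 0 0 0 0 0 0; 0 0 0 0 0 0")

```text
time: 32.05
tool_pos: [0.558, 0.0957, 0.2308]
ee_rot: [3.14, 0.005, -0.138]
wrist_force: [-0.7, -0.6, -6.1]
width: 0.0257
```

```bash
python3 -c "
from h import *
go([.5601,.1025,.133],-.142)"
```

```text
t 32.05 pos [0.558  0.0957 0.2308] turn [0.002 0.005 0.004] shift [ 0.11 -0.7   9.78] F [-0.7 -0.6 -6.1] w 0.0257
```

Request:
step_arm(increments="0 -0.65 0 0 0 0; 0 0 2 0 0 0; 0 0 2 0 0 0; 0 0 0 0 0 0; 0 0 0 0 0 0")

```text
time: 32.55
tool_pos: [0.5598, 0.1011, 0.1937]
ee_rot: [3.141, 0.002, -0.14]
wrist_force: [-0.6, 0.1, -5.6]
width: 0.0262
```

Request:
step_arm(increments="0 0 0 0 0 0; 0 0 0 0 0 0")

```text
time: 32.75
tool_pos: [0.561, 0.1016, 0.1959]
ee_rot: [-3.141, -0.003, -0.14]
wrist_force: [-0.7, -1.0, -6.3]
width: 0.026
```

```bash
python3 -c "
from h import *
go([.5601,.1025,.133],-.142)
cv2.imwrite('pics/w8.png',snapshot('wrist')[:,:,::-1])"
```

```text
t 32.75 pos [0.561  0.1016 0.1959] turn [-0.001 -0.003  0.002] shift [-0.1  -0.08  6.29] F [-0.7 -1.  -6.3] w 0.026
```

View pics/w8.png

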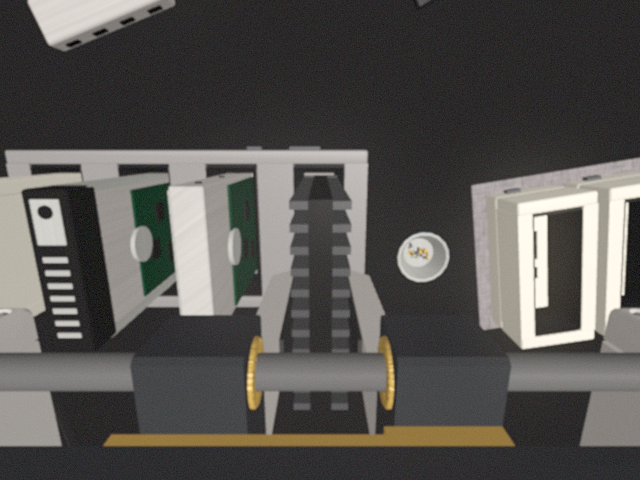

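Request:
step_arm(increments="-0.1 0 1.5 0 0 0; 0 0 1.5 0 0 0; 0 0 1.5 0 0 0; 0 0 0 0 0 0; 0 0 0 0 0 0")

```text
time: 33.3
tool_pos: [0.5583, 0.102, 0.1479]
ee_rot: [3.141, 0.003, -0.139]
wrist_force: [-1.3, 0.1, -5.7]
width: 0.0257
```

Request:
step_arm(increments="0 0 0.6 0 0 0; 0 0 0.6 0 0 0; 0 0 0.4 0 0 0; 0 0 0 0 0 0; 0 0 0 0 0 0")

```text
time: 33.8
tool_pos: [0.5592, 0.1019, 0.1335]
ee_rot: [3.142, -0.0, -0.139]
wrist_force: [-0.6, -0.3, -4.4]
width: 0.0258
```

Request:
step_arm(increments="0 0 0.1 0 0 0; 0 0 0 0 0 0; 0 0 0 0 0 0")

```text
time: 34.1
tool_pos: [0.5594, 0.1019, 0.1335]
ee_rot: [-3.142, -0.001, -0.139]
wrist_force: [-1.7, 0.3, 2.3]
width: 0.026
```

Seated (0.1355 − 2 mm); release, back off and look.

Request:
step_arm(increments="0 0 0 0 0 0; 0 0 0 0 0 0; 0 0 0 0 0 0; 0 0 0 0 0 0; 0 0 0 0 0 0", claw=-0.1)

```text
time: 34.6
tool_pos: [0.5593, 0.1019, 0.1323]
ee_rot: [3.142, -0.0, -0.139]
wrist_force: [-0.2, 0.3, 0.1]
width: 0.0514
```

Request:
step_arm(increments="0 0 -2 0 0 0; 0 0 -3.5 0 0 0; 0 0 -4 0 0 0; 0 0 -4 0 0 0; 0 0 -4 0 0 0")

```text
time: 35.1
tool_pos: [0.559, 0.1019, 0.3089]
ee_rot: [3.142, -0.0, -0.139]
wrist_force: [0.9, -1.1, -0.1]
width: 0.0518
```

Request:
step_arm(increments="-1 -4 -1 0 0 0; -1 -4 -1 0 0 0; 0 -3 -1 0 0 0; 0 0 0 0 0 0; 0 0 0 0 0 0")

```text
time: 35.6
tool_pos: [0.5547, 0.2138, 0.337]
ee_rot: [3.141, -0.0, -0.138]
wrist_force: [-0.3, -0.4, -0.2]
width: 0.0518
```

Run:
```python
from h import *
o=get_obs(); print(o["tool_pos"],o["wrist_force"].round(1)); a=snapshot("wrist")[:,:,::-1]; b=snapshot("scene")[:,:,::-1]
cv2.imwrite("pics/w9.png",a); cv2.imwrite("pics/scene9.png",b)
w=campose("wrist",o)
# expected top-face outlines of seated drives, drawn for comparison
v=a.copy(); yaw=-.142; y=np.array([-np.sin(yaw),np.cos(yaw)]); x=np.array([y[1],-y[0]]); c=np.array([.5768,.2154])
for s,h in [(.114,.132),(.038,.156),(-.038,.147),(-.114,.147)]:
    P=[np.r_[c+y*(s+i*.013)+x*j*.051,.025+h] for i,j in [(1,1),(-1,1),(-1,-1),(1,-1)]]
    cv2.polylines(v,[project(w,P).round().astype(int)],True,(0,0,255),1)
cv2.imwrite("pics/w9v.png",v)
```

```text
[0.55468949 0.21384253 0.33702263] [-0.3 -0.4 -0.2]
```

View pics/w9v.png

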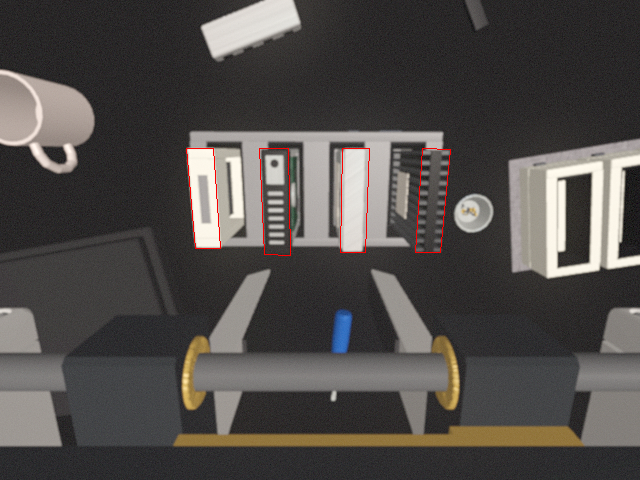

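View pics/scene9.png

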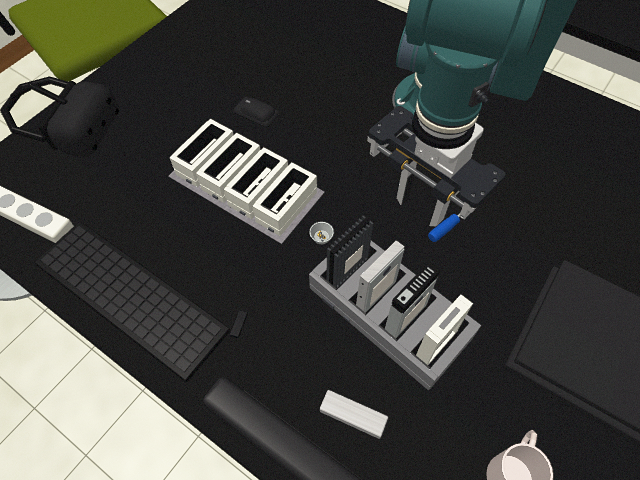

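All four drive tops lie on the outlines predicted for fully seated drives. The dish is still at (321,232), as at the start, and the gripper is clear of everything.

```bash
python3 -c "
from bench import *
print(close_job())"
```

```text
the job is handed in; nothing more can be done
None
```

All four drives now stand in the grey station in their original order. From left to right they are adapter, carrier, plain and finned, with the label side still left. The job was handed in at about 36 s of the 128 s allowed; no verdict was reported.

- **Seating:** Each drive was lowered until the wrist force showed floor contact. The carrier, plain and finned drives stopped about 2 mm below their white-dock grip height, matching the 2 mm lower station floor. The adapter stopped 2–3 mm below its own.
- **Final view:** In the last wrist picture, each drive's top lines up by eye with the outline predicted for a fully seated drive. The last scene picture shows all four upright.
- **Dish and gripper:** The screw dish is at the same pixel position as at the start. The gripper was open and clear of everything, at 0.34 m height.
- **Disagreement:** The adapter's insertion showed about 6 N sideways against the bay wall. I moved the x targets of the other three drives back by about 0.6 mm. The adapter itself settled normally after release, and no check failed.

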